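# Stand the tipped spice jar back in its row

### The arm

A 6-joint arm with a two-finger parallel gripper is mounted at the origin on the work surface. World frame = base frame: x ahead of the robot, y to its left, z up, the work surface at z = 0. Lengths are in mm, angles in rad, forces in N, time in s.
With the tool pointing down it reaches from about 350 to 875 mm from the base axis. Payload 4.2 kg.
Tool frame: the origin (TCP) lies midway between the tips of the shut fingers; the grasp point (between the pads) lies 19 mm behind it (arm.tcp_to_grasp is the distance from the TCP to the grasp point, in mm); z points along the fingers, y is the line along which they close (so a half turn about z gives the same grasp; the last joint's range is limited). The gripper opens to 85 mm and grips with 20 to 120 N. Pads are 22 mm wide; open, the fingers measure 114 mm over their backs; the gripper's body (76 mm by 85 mm) begins 54 mm behind the grasp point. The pads swing forward as they close: fully open they stand 13 mm farther back than shut.
Start: joints at [1.566, 0.385, 0.008, 0, -1.194, -0.259], TCP at [162.937, 603.366, 231.312] pointing down, gripper open.
Joint ranges: [-3.14, 3.14], [-1.21, 2.06], [-1.07, 1.41], [-3.16, 2.05], [-2.99, -0.16], [-3.1, 3.1]. Speed limits (rad/s): [2.79, 2.79, 3.14, 3.14, 3.14, 3.14].

### API

Orientations are given as a unit quaternion [x, y, z, w].
In Python, from bench import arm, get_image gives the robot as it stands.
- The arm moves only by the tool drive_tool, never from a script. Its argument "deltas" is a list of rows, each a list of 2 entries, a list of its own where there are three numbers: the shift along the tool's x, y, z in cm, then the turn, a rotation vector about the tool's x, y, z in degrees. In form: [[[x, y, z], [ax, ay, az]], ...]. A call has 1 to 12 rows; each row shifts and turns the commanded pose from where the row before left it, along the tool's axes as they then stand; what a row does not reach is not made up. A row lasts 1/10 s, in which the tool goes at most 50 mm and 8.59 degrees, less where a joint would pass 70% of its speed; a pose out of reach is approached as far as the arm can. A call with a gripper value outside its range is refused whole. "claw" is the finger opening in cm, from 0 to 8.54, set as the call begins (left out, the last holds). The fingers move at their own pace and stop on an object; the grip force is fixed at half the most. Time passes only in rows, so rows that do not move let the fingers close. It gives the time, the measured TCP pose, the force, the opening and the grip force at its end, in the units of the state.
- arm.read_state(): the state, without advancing time (a new reading comes with each control period).
- get_image(name): name is "scene" or "top" or "wrist"; returns a dict with "img" (480x640x3 uint8, red, green, blue), "fx", "fy", "cx", "cy" (pixels), "D" ([k1, k2, p1, p2, k3] as OpenCV has them; the pictures are not rectified), "eye" and "orientation" of the camera in the world; the wrist camera has in their place "mount" (4x4, takes a point from camera to tool coordinates, whose origin is the TCP and whose axes are the flange's). Camera axes: x right, y down, z forward; pixel columns grow to the right and rows downward; lengths in mm; the calibration is good to about 2 mm. A picture is of the moment at which its call begins: read the wrist's pose just before it. There is no depth.
- arm.job_done(): hands the job in; it is judged then, once.
The state is a dict: "clock": time; "joints": joint angles; "joint_vel": joint speeds; "joint_efforts": joint torques, N m; "position": TCP position; "ee_rot": TCP orientation; "contact_force": force on the tool from outside, world axes, zero at the start; "wrist_torque": the same for the moment, N m; "gripper_width": finger opening in mm; "grasp_force": force on a finger pad.
Only numpy, scipy, OpenCV 4.12 (cv2) and the standard library are available. Lean on these libraries where they do the work, as an engineer would, in place of code of your own. Each camera call takes 0.05 s, during which the arm holds its last target. There are 200 camera calls.

### The job

The yellow spice jar has tipped over on the turntable. Lift it off and stand it upright on the black pad that marks its place in the row of jars in the wooden tray, setting it down rather than dropping it. The turntable turns freely, so do not send it spinning or tip what stands on it, and leave the other jars in the row, the tiffin, the sipper bottle and the spoon where they are.

Things in the scene. Friction and masses are not known exactly. Their poses are not given: they have to be found in the camera images.
- tipped_jar: the tipped yellow jar: body 40 x 40 x 78 mm, round steel lid 34 mm across, 100 mm long in all, 100 to 200 g. Origin: centre of underside; z towards the lid, x, y square to its sides. At the start its underside's lower edge is on the plate and its side on the raised rim; lid out over the rim, pointing to the left of or away from the robot, axis 14 degrees above level
- jar_middle (a point): point on the yellow jar's axis, 50 mm from its underside. Standing the jar up in one grasp needs a tilted tool: pointing 38 degrees from vertical, from the lid end towards the underside, at picking leaves it 38 degrees from vertical when the jar stands
- turntable: wooden lazy-Susan, 260 mm across; this fixed body is its black foot, origin on the counter at the spin axis. The plate's upper face is 25 mm above the counter; a rim 8 mm thick round its edge (inner radius 122 mm) rises 15 mm more, to 40 mm
- turntable_plate (a joint): angle of the plate about its vertical axis, rad, counter-clockwise from above, 0 at the start; passive, no stops, almost no friction: a touch off the axis turns it
- lane: light wooden tray fixed to the counter, 304 mm long (its x), 64 mm wide (its y), walls 6 mm thick and 18 mm high, inner floor 6 mm above the counter and 52 mm wide. Origin: centre of underside; x roughly away from the robot. Four places along its x, 72 mm apart (x = -108, -36, 36, 108 mm)
- gap_pad: black square pad, 46 mm wide, 1 mm thick, look only (a jar stands on the tray floor), marking the one empty place in the tray; origin: centre of underside, on the tray floor; axes as the tray's. A neighbour leaves 32 mm free beside a jar centred here: open the fingers only part way
- red_jar: red jar of the row, standing in the tray, to be left alone: square spice jar, body 40 x 40 mm and 78 mm tall, round steel lid 34 mm across, 100 mm tall in all, about 140 g. Origin: centre of its underside; z up
- green_jar: green jar of the row, standing in the tray, to be left alone: square spice jar, body 40 x 40 mm and 78 mm tall, round steel lid 34 mm across, 100 mm tall in all, about 140 g. Origin: centre of its underside; z up
- blue_jar: blue jar of the row, standing in the tray, to be left alone: square spice jar, body 40 x 40 mm and 78 mm tall, round steel lid 34 mm across, 100 mm tall in all, about 140 g. Origin: centre of its underside; z up
- honey_jar: amber glass jar, 56 mm across, 85 mm tall, standing on the turntable's other half; origin: centre of its underside, z up
- sugar_cup: white cup, 60 mm across at the rim, 60 mm tall, standing on the turntable's other half; origin: centre of its underside, z up
- tiffin: two-tier steel tiffin, 128 mm across, 158 mm tall with its handle; on the counter's far side; origin: centre of its underside, z up
- sipper: black sipper bottle, 70 mm across, 205 mm tall; on the counter's far side; origin: centre of its underside, z up
- spoon: orange plastic spoon, 200 mm long, lying on the counter between turntable and tray; origin: about its middle on the counter, x along it
There are look-alikes about, which are no part of the job. Leave any purple look-alike of the tipped_jar alone.

How it is judged (in metres and radians):
On the way:
1. the yellow jar is held by the fingers, lifted clear of the turntable (contact force between tipped_jar and the fingers above 0.3 N and contact force between tipped_jar and turntable below 0.02 N and height (world z) of jar_middle above 0.075 m), for 0.1 s.
At the end, for the whole second after the job is handed in: yellow jar released and still on the tray floor, upright within 0.1 rad, within 15 mm of the pad centre; row jars upright, within 15 mm of their starts; honey jar and cup standing on the turntable, it under 0.15 rad/s; tiffin, bottle, spoon within 30 mm of their starts (angle between tipped_jar's own z axis and vertical below 0.1 rad and horizontal distance between tipped_jar and gap_pad below 0.015 m and z of tipped_jar in the frame of gap_pad between -0.004 and 0.004 m and linear speed of tipped_jar below 0.02 m/s and contact force between tipped_jar and the fingers below 0.05 N and velocity of joint turntable_plate between -0.15 and 0.15 rad/s and angle between each of red_jar, green_jar, blue_jar, honey_jar, sugar_cup's own z axis and vertical below 0.15 rad and distance of each of red_jar, green_jar, blue_jar from where it was at the start of the episode below 0.015 m and horizontal distance between each of honey_jar, sugar_cup and turntable below 0.115 m and height (world z) of honey_jar between 0.015 and 0.04 m and height (world z) of sugar_cup between 0.015 and 0.04 m and distance of each of tiffin, sipper, spoon from where it was at the start of the episode below 0.03 m); the robot touches nothing.
It fails at once if the turntable is sent spinning (faster than 2 rad/s) (velocity of joint turntable_plate above 2 rad/s or velocity of joint turntable_plate below -2 rad/s).
It fails at once if a jar of the row is tipped or moved more than 20 mm (angle between any of red_jar, green_jar, blue_jar's own z axis and vertical above 0.5 rad or distance of any of red_jar, green_jar, blue_jar from where it was at the start of the episode above 0.02 m).
It fails at once if the honey jar or the cup is tipped over (angle between any of honey_jar, sugar_cup's own z axis and vertical above 0.5 rad).
It fails at once if tiffin, sipper bottle or spoon is moved more than 40 mm, or tiffin or bottle tipped over (distance of any of tiffin, sipper, spoon from where it was at the start of the episode above 0.04 m or angle between any of tiffin, sipper's own z axis and vertical above 0.5 rad).
It fails at once if the yellow jar, off the turntable, is dropped: in free fall with its underside more than 20 mm above the tray's floor (contact force between tipped_jar and anything else below 0.01 N and height (world z) of tipped_jar above 0.026 m and horizontal distance between jar_middle and turntable above 0.2 m).
It also fails if it takes over 43 s, if anything falls off the work surface, if the arm or the gripper's body presses on something with over 40 N, if the wrist force passes 120 N, or if a joint passes its speed limit or range.

## Working session

There is one attempt and no reset: what is moved stays moved. The work goes in short steps, Python scripts to look and compute and a tool call to move; the robot and the scene stay as the last step left them, time stands still between calls to the robot, and variables do not carry over. Pictures are saved under pics/ and viewed, at most 14 in all, crops included, and the job is handed in when it is done.

Besides the shell and the picture viewer there is one more tool, called after "Request:" as name([rows], argument=value, ...), one row to a line, values as JSON. drive_tool: Moves the arm, as the interface text tells. Its arguments: {"type":"object","properties":{"deltas":{"type":"array"},"claw":{"type":"number"}},"required":["deltas"]}

```bash
mkdir -p pics; ls
cat > h.py <<'E'
import numpy as np, cv2, pickle
from scipy.spatial.transform import Rotation as R
from bench import arm, get_image
def cam(d, st=None):
    K=np.array([[d['fx'],0,d['cx']],[0,d['fy'],d['cy']],[0,0,1]],float)
    if 'mount' in d:
        T=np.eye(4);T[:3,:3]=R.from_quat(st['ee_rot']).as_matrix();T[:3,3]=st['position'];T=T@np.array(d['mount'])
    else:
        T=np.eye(4);o=np.array(d['orientation'])
        T[:3,:3]=o if o.shape==(3,3) else R.from_quat(o).as_matrix();T[:3,3]=d['eye']
    return K,np.array(d['D'],float),T
def ray(c,px):
    K,D,T=c
    u=cv2.undistortPoints(np.array([[px]],float),K,D)[0,0]
    v=T[:3,:3]@np.array([u[0],u[1],1]);return T[:3,3],v/np.linalg.norm(v)
def at_z(c,px,z):
    o,v=ray(c,px);return o+v*(z-o[2])/v[2]
def proj(c,P):
    K,D,T=c;M=np.linalg.inv(T)
    return cv2.projectPoints(np.array(P,float).reshape(-1,1,3),cv2.Rodrigues(M[:3,:3])[0],M[:3,3],K,D)[0][:,0]
def tri(cs,pxs):
    A=np.zeros((3,3));b=np.zeros(3)
    for c,p in zip(cs,pxs):
        o,v=ray(c,p);Q=np.eye(3)-np.outer(v,v);A+=Q;b+=Q@o
    return np.linalg.solve(A,b)
E
python3 - <<'E'
from h import *
st=arm.read_state();out={}
for n in ("scene","top","wrist"):
    d=get_image(n);c=cam(d,st);out[n]=(d['img'],c)
    print(n,c[2].round(2).tolist(),d['fx'])
pickle.dump(out,open('v0.pkl','wb'));print(st)
cv2.imwrite('pics/top0.png',out['top'][0][...,::-1]);cv2.imwrite('pics/scene0.png',out['scene'][0][...,::-1])
E
```

```text
pics
scene [[-0.33, 0.56, -0.76, 1420.38], [0.95, 0.2, -0.26, 414.26], [0.0, -0.8, -0.6, 822.66], [0.0, 0.0, 0.0, 1.0]] 521.3581036057261
top [[0.03, -1.0, 0.05, 444.56], [-1.0, -0.03, 0.0, 101.88], [-0.0, -0.05, -1.0, 933.8], [0.0, 0.0, 0.0, 1.0]] 445.2368386355746
wrist [[-0.26, -0.93, -0.25, 224.98], [-0.97, 0.25, 0.06, 585.33], [0.0, 0.26, -0.97, 373.36], [0.0, 0.0, 0.0, 1.0]] 416.21977712775725
{'clock': 0.0, 'joints': array([ 1.56558255e+00,  3.85558632e-01,  6.61272082e-03, -5.48767052e-04,
       -1.19398334e+00, -2.58565296e-01]), 'joint_vel': array([ 7.96224694e-05, -1.38050306e-03,  1.09491651e-03, -2.18897479e-04,
        3.68934957e-04,  2.74299628e-03]), 'joint_efforts': array([-4.81092920e-04, -3.92287624e+01,  1.88404083e+01,  4.18632209e+00,
       -4.59770745e-03,  4.38900244e-06]), 'position': array([162.79319962, 602.81326882, 230.2078123 ]), 'ee_rot': array([ 9.91301261e-01, -1.31607776e-01, -1.18248016e-04,  1.09013762e-03]), 'contact_force': array([-0.16966415, -0.95044212, -0.35748359]), 'wrist_torque': array([-0.04263409,  0.00943256,  0.04442776]), 'grasp_force': 0.0, 'gripper_width': 85.49888978652498}
```

View pics/top0.png

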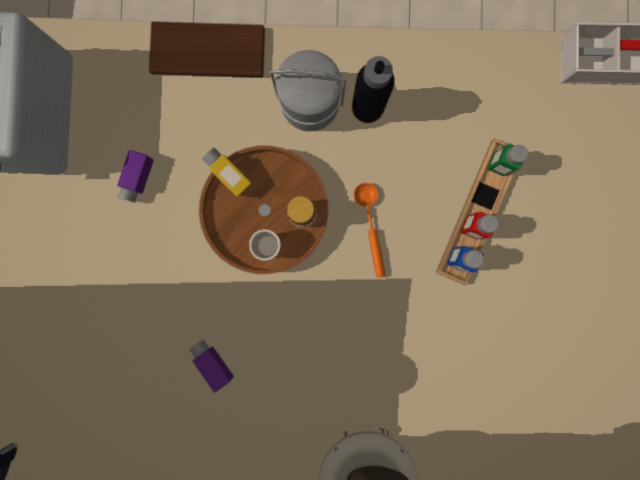

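View pics/scene0.png

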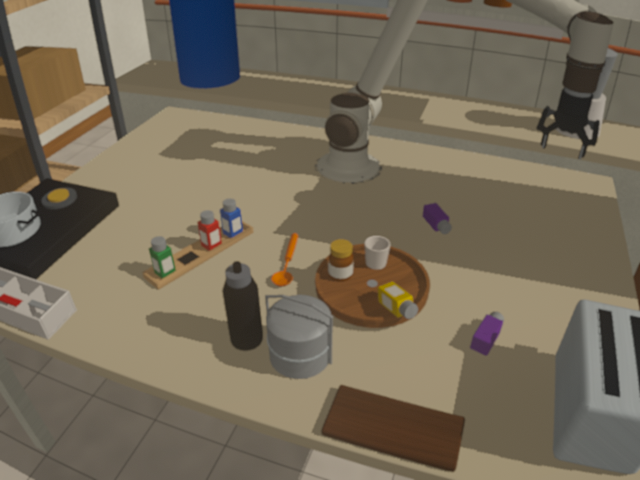

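Top view: the yellow tipped jar is at (230,175) with its lid at (211,157). Possible mix-ups are the purple jars at (135,173) and (212,366), and the honey jar's amber lid at (301,208). The pad is at (485,195) between green (507,158) and red (480,225). I choose the yellow one and check it in crops.

Run:
```python
from h import *
o=pickle.load(open('v0.pkl','rb'))
def cr(n,x,y,w,h,W,H): return cv2.resize(o[n][0][y:y+h,x:x+w],(W,H),interpolation=cv2.INTER_CUBIC)
a=cr('top',195,140,66,66,396,396)   # x6
b=cr('scene',360,265,66,66,396,396) # x6
m=np.hstack([a,b]);cv2.imwrite('pics/c1.png',m[...,::-1])
a=cr('top',430,130,100,160,375,600) # x3.75
b=cr('scene',140,190,120,100,420,350) #x3.5
bb=np.zeros((600,420,3),np.uint8);bb[:350]=b
cv2.imwrite('pics/c2.png',np.hstack([a,bb])[...,::-1])
ct=o['top'][1];cs=o['scene'][1]
print('turntable ctr rim',at_z(ct,(264.5,209.5),40),'boss',at_z(ct,(265,210.5),25))
print('pad',at_z(ct,(485,195.5),7))
```

```text
turntable ctr rim [543.21210853 222.18747007  40.        ] boss [542.83743758 223.11333115  25.        ]
pad [ 588.46228825 -233.06096691    7.        ]
```

View pics/c1.png

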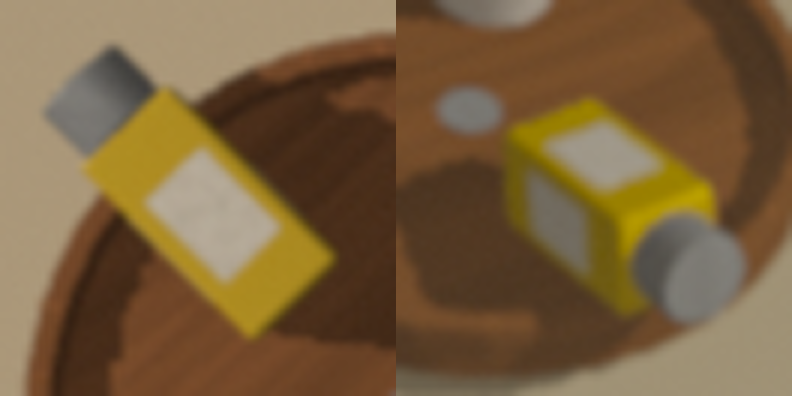

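View pics/c2.png

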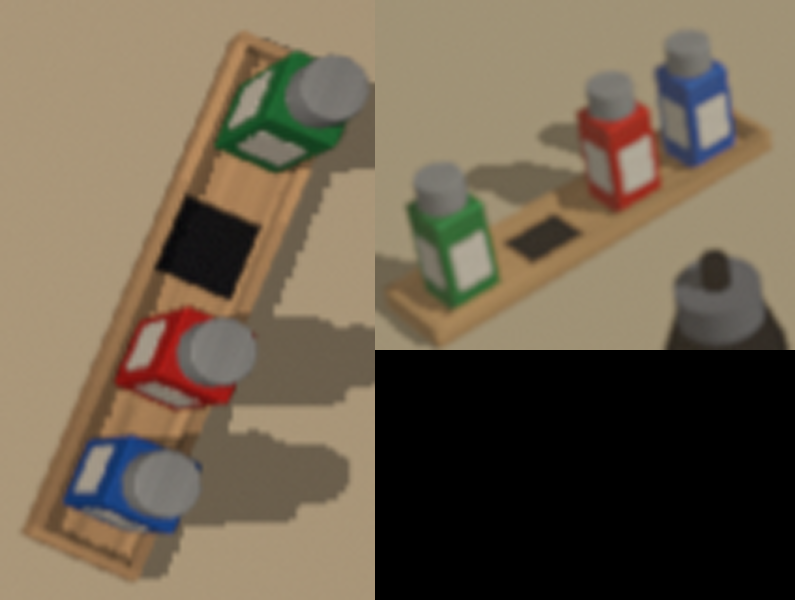

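Left crop: yellow body and steel lid, with upper face corners at about (170,92), (85,167), (333,258), (250,337) in the 6x crop. It lies on the rim with the lid out, as described. Right crop: the pad's corners are clear at (187,196), (260,229), (233,299), (157,270), between green and red.

Run:
```python
from h import *
from scipy.optimize import least_squares
o=pickle.load(open('v0.pkl','rb'));ct=o['top'][1];cs=o['scene'][1]
print([a for a in dir(arm) if a[0]!='_'])
T=lambda x,y,f,ox,oy:(x/f+ox-.5+.5/f*1,y/f+oy-.5+.5/f)
top=[T(x,y,6,195,140) for x,y in [(170,92),(85,167),(333,258),(250,337)]]
sc=[T(x-396,y,6,360,265) for x,y in [(623,215),(713,190),(510,132),(590,100)]]
tr=[tri([ct,cs],[a,b]) for a,b in zip(top,sc)];print('corners',np.round(tr,1))
def pose(p):
    h=np.array([np.cos(p[3]),np.sin(p[3]),0]);z=np.array([0,0,1])
    a=np.cos(p[4])*h+np.sin(p[4])*z;u=-np.sin(p[4])*h+np.cos(p[4])*z
    return p[:3],a,u,np.cross(a,u),h
def res(p):
    O,a,u,s,h=pose(p)  # s = a x u : right of lid direction
    # A (less y, more x): right side of h
    P=[O+78*a+20*u+20*s,O+78*a+20*u-20*s,O+20*u+20*s,O+20*u-20*s]
    return np.r_[(proj(ct,P)-top).ravel(),(proj(cs,P)-sc).ravel(),(p[4]-np.radians(14))*30,(p[2]-25-20*np.cos(p[4]))*.5]
p=least_squares(res,[560,270,45,np.pi/4,.244]).x
O,a,u,s,h=pose(p);print('O',O.round(1),'yaw',np.degrees(p[3]),'tilt',np.degrees(p[4]),'res',res(p).round(2))
mid=O+50*a;print('mid',mid.round(1),'lidend',(O+100*a).round(1),'side',s.round(3))
pt=[T(x,y,3.75,430,130) for x,y in [(187,196),(260,229),(233,299),(157,270)]]
ps=[T(x-375,y,3.5,140,190) for x,y in [(540,262),(505,240),(550,214),(582,235)]]
W=np.array([at_z(ct,q,7) for q in pt]);S=np.array([at_z(cs,q,7) for q in ps])
print('pad top',W.round(1).tolist(),W.mean(0),'\nscene',S.round(1).tolist(),S.mean(0))
tc=[at_z(ct,T(x,y,3.75,430,130),18) for x,y in [(240,35),(25,530),(130,580)]];print('tray',np.round(tc,1))
d=tc[0]-tc[1];print(np.linalg.norm(d),np.degrees(np.arctan2(d[1],d[0])))
# jars bottoms/lids: lid centres at z=100
for n,q in dict(green=(333,88),red=(222,352),blue=(166,483)).items(): print(n,at_z(ct,T(*q,3.75,430,130),100).round(1))
```

```text
['IKError', 'job_done', 'read_state', 'tcp_to_grasp']
corners [[642.5 301.3  80.5]
 [617.8 328.1  78.3]
 [593.3 250.   61.3]
 [566.8 274.8  61.7]]
O [582.1 264.9  42.3] yaw 45.58691154432421 tilt 14.17580421293249 res [-0.36 -1.71 -1.25  0.02  1.03  0.24  0.15  1.08 -0.59  1.05  0.64 -0.85
 -1.34 -0.46  0.95 -0.64  0.09 -1.07]
mid [616.  299.6  54.5] lidend [649.9 334.2  66.8] side [ 0.714 -0.7    0.   ]
pad top [[616.8, -221.3, 7.0], [599.3, -262.0, 7.0], [559.7, -247.4, 7.0], [574.9, -205.1, 7.0]] [ 587.66873856 -233.95438759    7.        ] 
scene [[612.7, -225.1, 7.0], [599.9, -262.1, 7.0], [562.8, -246.8, 7.0], [576.2, -212.2, 7.0]] [ 587.90768478 -236.55414356    7.        ]
tray [[ 705.2 -245.7   18. ]
 [ 428.6 -131.1   18. ]
 [ 403.  -188.4   18. ]]
299.43541954013534 -22.519446774859517
green [ 656.  -261.3  100. ]
red [ 521.4 -207.1  100. ]
blue [ 455.3 -179.8  100. ]
```

```bash
cat >> h.py <<'E'
def pickR(yaw):   # yaw of lid direction (rad); y=-s
    h=np.array([np.cos(yaw),np.sin(yaw),0]);z=np.array([0,0,1.]);c,s=np.cos(np.radians(38)),np.sin(np.radians(38))
    t=-c*z-s*h;y=np.cross(z,h);return np.c_[np.cross(y,t),y,t]
def placeR(lean): # body leans toward yaw lean
    return pickR(lean)
def plan(p,Rt,n,start=None):
    st=arm.read_state() if start is None else start
    R0=R.from_quat(st['ee_rot']) if start is None else start['R'];p0=np.array(st['position']);Rt=R.from_matrix(Rt)
    rv=(R0.inv()*Rt).as_rotvec()
    print('dist',np.linalg.norm(p-p0).round(1),'ang',np.degrees(np.linalg.norm(rv)).round(1))
    for k in range(n):
        Rk=R0*R.from_rotvec(rv*k/n)
        print([np.round(Rk.inv().apply((p-p0)/n)/10,2).tolist(),np.round(np.degrees(rv/n),2).tolist()])
E
python3 - <<'E'
from h import *
Rt=pickR(np.radians(45.6));t=Rt[:,2];mid=np.array([616,299.8,56]);
print(Rt.round(2),mid+19*t-120*t)
plan(mid+19*t-120*t,Rt,16)
E
```

```text
[[-0.55 -0.71 -0.43]
 [-0.56  0.7  -0.44]
 [ 0.62  0.   -0.79]] [659.50633221 344.22720371 135.58908611]
dist 568.0 ang 122.9
[[3.42, 0.75, 0.59], [-2.45, 1.43, 7.13]]
[[3.47, 0.29, 0.7], [-2.45, 1.43, 7.13]]
[[3.46, -0.17, 0.79], [-2.45, 1.43, 7.13]]
[[3.39, -0.63, 0.86], [-2.45, 1.43, 7.13]]
[[3.26, -1.08, 0.91], [-2.45, 1.43, 7.13]]
[[3.07, -1.52, 0.93], [-2.45, 1.43, 7.13]]
[[2.83, -1.93, 0.93], [-2.45, 1.43, 7.13]]
[[2.55, -2.3, 0.91], [-2.45, 1.43, 7.13]]
[[2.22, -2.64, 0.86], [-2.45, 1.43, 7.13]]
[[1.85, -2.93, 0.79], [-2.45, 1.43, 7.13]]
[[1.45, -3.16, 0.7], [-2.45, 1.43, 7.13]]
[[1.03, -3.35, 0.6], [-2.45, 1.43, 7.13]]
[[0.59, -3.47, 0.47], [-2.45, 1.43, 7.13]]
[[0.14, -3.53, 0.33], [-2.45, 1.43, 7.13]]
[[-0.3, -3.53, 0.18], [-2.45, 1.43, 7.13]]
[[-0.74, -3.47, 0.01], [-2.45, 1.43, 7.13]]
```

Request:
drive_tool([
  [[3.4,0.75,0],[-2.45,1.43,7.1]],
  [[3.5,0.3,0],[-2.45,1.43,7.1]],
  [[3.5,-0.2,0],[-2.45,1.43,7.1]],
  [[3.4,-0.6,0.2],[-2.45,1.43,7.1]],
  [[3.3,-1.1,0.3],[-2.45,1.43,7.1]],
  [[3.1,-1.5,0.5],[-2.45,1.43,7.1]],
  [[2.8,-1.9,0.5],[-2.45,1.43,7.1]],
  [[2.5,-2.3,0.5],[-2.45,1.43,7.1]],
  [[0,0,0],[0,0,0]],
], claw=6.5)

```text
clock: 1.05
position: [415.4, 479.0, 226.4]
ee_rot: [0.789, -0.584, 0.073, 0.177]
contact_force: [-0.6, 0.2, -0.8]
gripper_width: 65.0
grasp_force: 0.0
```

Run:
```python
from h import *
print(arm.read_state())
Rt=pickR(np.radians(45.6));t=Rt[:,2];mid=np.array([616,299.8,56]);
plan(mid+19*t-120*t,Rt,9)
```

```text
{'clock': 1.05, 'joints': array([ 1.14363834,  0.59237771,  0.26134316,  0.06786242, -1.6183476 ,
       -0.85723765]), 'joint_vel': array([ 0.06110346, -0.03708257, -0.02837597, -0.01883103,  0.02742089,
        0.04375755]), 'joint_efforts': array([ -1.25050463, -49.48686361,  19.61079955,   4.76193622,
        -0.86302377,  -0.21016132]), 'position': array([415.35121425, 478.97870485, 226.43139731]), 'ee_rot': array([ 0.78889513, -0.58408169,  0.07293958,  0.17655837]), 'contact_force': array([-0.6118966 ,  0.2484639 , -0.76338419]), 'wrist_torque': array([ 0.72660308, -0.18555217,  0.01554161]), 'grasp_force': 0.0, 'gripper_width': 64.98261803063687}
dist 293.3 ang 61.3
[[1.85, -2.38, 1.23], [-2.16, 1.26, 6.33]]
[[1.55, -2.62, 1.18], [-2.16, 1.26, 6.33]]
[[1.22, -2.81, 1.1], [-2.16, 1.26, 6.33]]
[[0.88, -2.97, 1.02], [-2.16, 1.26, 6.33]]
[[0.52, -3.08, 0.92], [-2.16, 1.26, 6.33]]
[[0.16, -3.15, 0.81], [-2.16, 1.26, 6.33]]
[[-0.21, -3.18, 0.69], [-2.16, 1.26, 6.33]]
[[-0.57, -3.16, 0.56], [-2.16, 1.26, 6.33]]
[[-0.93, -3.09, 0.42], [-2.16, 1.26, 6.33]]
```

Request:
drive_tool([
  [[1.9,-2.4,1.2],[-2.15,1.25,6.3]],
  [[1.6,-2.6,1.2],[-2.15,1.25,6.3]],
  [[1.2,-2.8,1.1],[-2.15,1.25,6.3]],
  [[0.9,-3.0,1.0],[-2.15,1.25,6.3]],
  [[0.5,-3.1,0.9],[-2.15,1.25,6.3]],
  [[0.2,-3.15,0.8],[-2.15,1.25,6.3]],
  [[-0.2,-3.2,0.7],[-2.15,1.25,6.3]],
  [[-0.6,-3.15,0.6],[-2.15,1.25,6.3]],
  [[-0.9,-3.1,0.4],[-2.15,1.25,6.3]],
  [[0,0,0],[0,0,0]],
  [[0,0,0],[0,0,0]],
])

```text
clock: 2.15
position: [658.5, 347.0, 136.0]
ee_rot: [-0.372, 0.869, -0.125, -0.299]
contact_force: [-1.4, -0.9, 0.2]
gripper_width: 65.1
grasp_force: 0.0
```

Run:
```python
from h import *
st=arm.read_state();d=get_image('wrist');c=cam(d,st)
pickle.dump((d['img'],c),open('w1.pkl','wb'))
print(st['joints'].round(3),st['position'])
Rt=pickR(np.radians(45.6));t=Rt[:,2];mid=np.array([616,299.8,56]);
plan(mid+19*t-120*t,Rt,1)
im=d['img'].copy()
O=np.array([582.1,264.9,44.4]);h=np.array([np.cos(.796),np.sin(.796),0]);a=.97*h+[0,0,.242];u=-.242*h+[0,0,.97];s=np.cross(a,u)
for q in proj(c,[O+78*a+20*u+20*s,O+78*a+20*u-20*s,O+20*u+20*s,O+20*u-20*s]): cv2.circle(im,tuple(int(v) for v in q.round()),3,(0,255,255),1);print(q.round(1))
cv2.imwrite('pics/w1.png',im[...,::-1])
```

```text
[ 0.721  1.05   0.86   0.055 -2.04  -1.475] [658.46330169 347.01521944 135.95729495]
dist 4.9 ang 0.9
[[-0.01, -0.38, 0.3], [-0.3, 0.27, 0.75]]
[280.1 253.1]
[355.8 254. ]
[288.9 152.3]
[351.4 153. ]
```

View pics/w1.png

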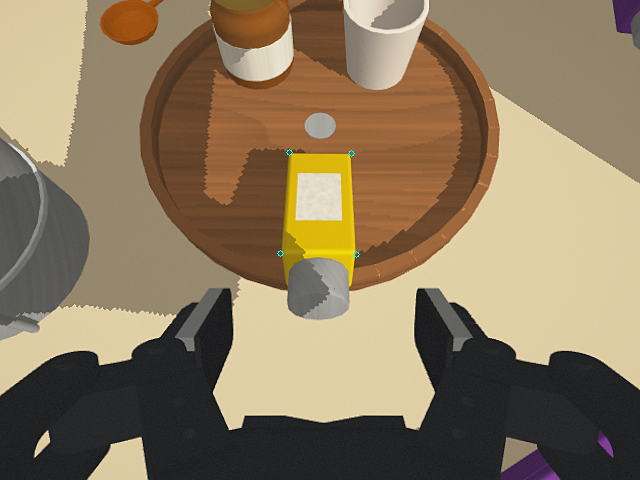

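The wrist view shows the yellow jar at (320,205), with its corners within about 3 px of my fit, roughly 1 to 2 mm. The pose is confirmed, so I correct sideways and approach along the tool axis.

Request:
drive_tool([
  [[0,-0.2,0.7],[-0.3,0.27,0.75]],
  [[0,-0.2,1.2],[0,0,0]],
  [[0,0,1.2],[0,0,0]],
  [[0,0,1.2],[0,0,0]],
  [[0,0,1.2],[0,0,0]],
  [[0,0,1.2],[0,0,0]],
  [[0,0,1.2],[0,0,0]],
  [[0,0,1.0],[0,0,0]],
  [[0,0,1.0],[0,0,0]],
  [[0,0,0.7],[0,0,0]],
  [[0,0,0],[0,0,0]],
  [[0,0,0],[0,0,0]],
])

```text
clock: 3.4
position: [615.4, 299.2, 56.1]
ee_rot: [-0.366, 0.872, -0.126, -0.299]
contact_force: [-0.1, 0.3, -0.1]
gripper_width: 64.9
grasp_force: 0.0
```

Run:
```python
from h import *
st=arm.read_state();d=get_image('wrist');c=cam(d,st)
Rt=pickR(np.radians(45.6));t=Rt[:,2];mid=np.array([616,299.8,56]);
plan(mid+19*t,Rt,1);print(st['contact_force'])
cv2.imwrite('pics/w2.png',d['img'][...,::-1])
```

```text
dist 18.6 ang 0.2
[[-0.05, 0.02, 1.86], [-0.02, 0.15, -0.04]]
[-0.14757094  0.33863038 -0.09117676]
```

View pics/w2.png

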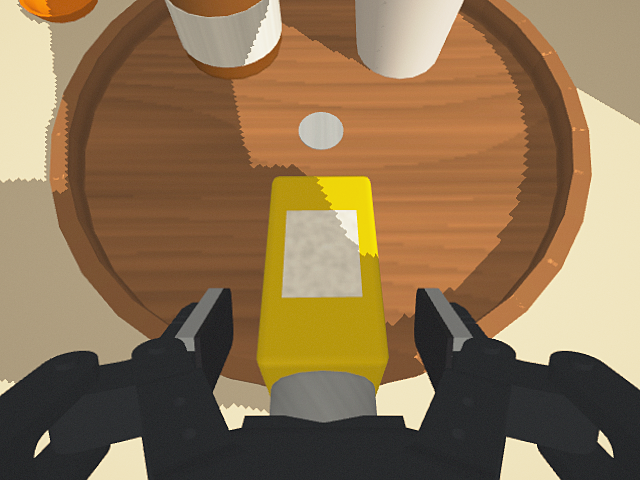

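The jar is centred between the fingers (body about 322 px, finger middle about 323 px). I go the last 18 mm, then close in two stages.

Request:
drive_tool([
  [[0,0,0.6],[0,0,0]],
  [[0,0,0.6],[0,0,0]],
  [[0,0,0.6],[0,0,0]],
  [[0,0,0],[0,0,0]],
])

```text
clock: 3.85
position: [607.0, 289.9, 39.8]
ee_rot: [-0.366, 0.872, -0.126, -0.301]
contact_force: [0.3, 0.1, 0.4]
gripper_width: 65.3
grasp_force: 0.0
```

Request:
drive_tool([
  [[0,0,0],[0,0,0]],
  [[0,0,0],[0,0,0]],
  [[0,0,0],[0,0,0]],
], claw=4.5)

```text
clock: 4.15
position: [608.0, 290.8, 41.1]
ee_rot: [-0.366, 0.872, -0.126, -0.299]
contact_force: [0.3, -0.8, 0.2]
gripper_width: 45.4
grasp_force: 0.0
```

Request:
drive_tool([
  [[0,0,0],[0,0,0]],
  [[0,0,0],[0,0,0]],
  [[0,0,0],[0,0,0]],
  [[0,0,0],[0,0,0]],
  [[0,0,0],[0,0,0]],
  [[0,0,0],[0,0,0]],
], claw=3.4)

```text
clock: 4.75
position: [607.9, 290.8, 41.2]
ee_rot: [-0.366, 0.872, -0.126, -0.3]
contact_force: [0.2, 0.7, 0.7]
gripper_width: 39.5
grasp_force: 60.1
```

Request:
drive_tool([
  [[0.3,0,-0.4],[0,0,0]],
  [[0.62,0,-0.79],[0,0,0]],
  [[0.62,0,-0.79],[0,0,0]],
  [[0.62,0,-0.79],[0,0,0]],
  [[0.93,0,-1.18],[0,0,0]],
  [[1.24,0,-1.58],[0,0,0]],
  [[1.24,0,-1.58],[0,0,0]],
  [[1.24,0,-1.58],[0,0,0]],
  [[1.24,0,-1.58],[0,0,0]],
  [[1.24,0,-1.58],[0,0,0]],
  [[1.24,0,-1.58],[0,0,0]],
  [[0,0,0],[0,0,0]],
])

```text
clock: 5.95
position: [608.5, 290.8, 216.1]
ee_rot: [-0.366, 0.873, -0.126, -0.296]
contact_force: [0.6, 0.6, -0.7]
gripper_width: 39.2
grasp_force: 60.3
```

Run:
```python
from h import *
st=arm.read_state();print(st['position'],st['joints'].round(2),st['grasp_force'],st['contact_force'])
d=get_image('top');w=get_image('wrist');cw=cam(w,st);pickle.dump((w['img'],cw,st),open('w3.pkl','wb'))
cv2.imwrite('pics/lift.png',cv2.resize(np.hstack([d['img'],w['img']])[...,::-1],(800,300)))
# place target
ly=np.radians(-22.2-90);Rp=pickR(ly);t=Rp[:,2];mid=np.array([588,-234.4,6+50.]);P=mid+19*t
print('place tcp',P,R.from_matrix(Rp).as_quat().round(3));H=P+[0,0,150]
plan(H,Rp,20)
```

```text
[608.48720801 290.77152585 216.11715694] [ 0.71  0.84  0.6   0.06 -1.99 -1.48] 60.25334715843201 [ 0.5524453   0.59769304 -0.65447476]
place tcp [ 592.41981831 -223.56956585   41.02779568] [ 0.785  0.527  0.27  -0.182]
dist 514.7 ang 157.7
[[1.43, -1.75, 1.24], [-4.85, 0.0, 6.22]]
[[1.22, -1.99, 1.08], [-4.85, 0.0, 6.22]]
[[0.99, -2.19, 0.9], [-4.85, 0.0, 6.22]]
[[0.75, -2.36, 0.71], [-4.85, 0.0, 6.22]]
[[0.48, -2.48, 0.51], [-4.85, 0.0, 6.22]]
[[0.21, -2.55, 0.29], [-4.85, 0.0, 6.22]]
[[-0.07, -2.57, 0.08], [-4.85, 0.0, 6.22]]
[[-0.35, -2.55, -0.14], [-4.85, 0.0, 6.22]]
[[-0.62, -2.47, -0.35], [-4.85, 0.0, 6.22]]
[[-0.88, -2.35, -0.56], [-4.85, 0.0, 6.22]]
[[-1.13, -2.19, -0.75], [-4.85, 0.0, 6.22]]
[[-1.36, -1.98, -0.93], [-4.85, 0.0, 6.22]]
[[-1.56, -1.74, -1.08], [-4.85, 0.0, 6.22]]
[[-1.73, -1.46, -1.22], [-4.85, 0.0, 6.22]]
[[-1.87, -1.16, -1.33], [-4.85, 0.0, 6.22]]
[[-1.98, -0.83, -1.41], [-4.85, 0.0, 6.22]]
[[-2.05, -0.49, -1.47], [-4.85, 0.0, 6.22]]
[[-2.09, -0.14, -1.5], [-4.85, 0.0, 6.22]]
[[-2.08, 0.21, -1.49], [-4.85, 0.0, 6.22]]
[[-2.04, 0.56, -1.46], [-4.85, 0.0, 6.22]]
```

View pics/lift.png

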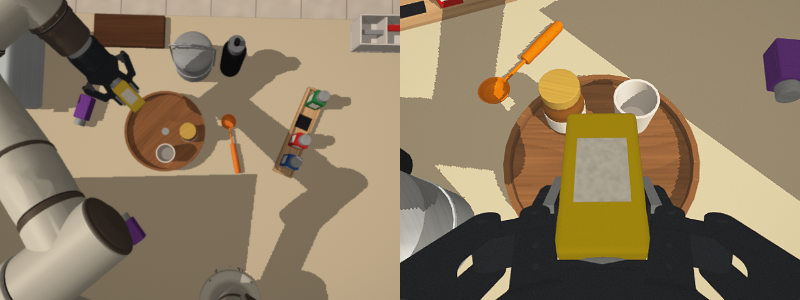

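Top and wrist views: the jar is held square between the fingers at wrist (605,185 in the half-size panel), clear of the turntable, and the others haven't moved. My planned placing orientation had y flipped, so I recompute it with the rigid transform.

```bash
cat >> h.py <<'E'
def placeR(L):
    M=pickR(L);return M@np.diag([-1,-1,1.])
LY=np.radians(-112.2);RP=placeR(LY);MID=np.array([588,-234.4,56.]);PT=MID+19*RP[:,2]
E
python3 - <<'E'
from h import *
Rt=pickR(np.radians(45.6));y=.796;h=np.array([np.cos(y),np.sin(y),0]);a=.9703*h+[0,0,.2419];u=-.2419*h+[0,0,.9703];s=np.cross(a,u)
print('axis at place',(RP@Rt.T@a).round(3))
im,c,st=pickle.load(open('w3.pkl','rb'))
Rn=R.from_quat(st['ee_rot']).as_matrix();tm=st['position']-19*Rn[:,2]
D=Rn@Rt.T;O=tm-50*D@a
print(proj(c,[O+D@v for v in (78*a+20*u+20*s,78*a+20*u-20*s,20*u+20*s,20*u-20*s)]).round(1))
cr=im[160:440,230:430];cv2.imwrite('pics/w3.png',cv2.resize(cr,None,fx=2,fy=2)[...,::-1])
plan(PT+[0,0,120],RP,16)
E
```

```text
axis at place [-0.  0.  1.]
[[241.5 407.9]
 [403.3 407.8]
 [267.3 180.5]
 [378.1 180.4]]
dist 516.8 ang 78.6
[[1.67, -2.18, 1.7], [-0.0, -4.68, -1.5]]
[[1.86, -2.14, 1.55], [-0.0, -4.68, -1.5]]
[[2.03, -2.09, 1.4], [-0.0, -4.68, -1.5]]
[[2.19, -2.03, 1.22], [-0.0, -4.68, -1.5]]
[[2.34, -1.97, 1.04], [-0.0, -4.68, -1.5]]
[[2.46, -1.91, 0.84], [-0.0, -4.68, -1.5]]
[[2.57, -1.84, 0.64], [-0.0, -4.68, -1.5]]
[[2.66, -1.78, 0.42], [-0.0, -4.68, -1.5]]
[[2.74, -1.71, 0.2], [-0.0, -4.68, -1.5]]
[[2.79, -1.63, -0.02], [-0.0, -4.68, -1.5]]
[[2.82, -1.56, -0.25], [-0.0, -4.68, -1.5]]
[[2.83, -1.49, -0.48], [-0.0, -4.68, -1.5]]
[[2.82, -1.41, -0.71], [-0.0, -4.68, -1.5]]
[[2.78, -1.34, -0.94], [-0.0, -4.68, -1.5]]
[[2.73, -1.27, -1.17], [-0.0, -4.68, -1.5]]
[[2.66, -1.2, -1.39], [-0.0, -4.68, -1.5]]
```

View pics/w3.png

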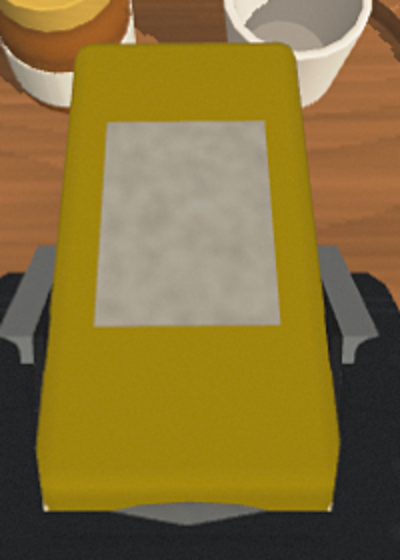

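Request:
drive_tool([
  [[1.7,-2.2,1.7],[0,-4.7,-1.5]],
  [[1.9,-2.1,1.5],[0,-4.7,-1.5]],
  [[2.0,-2.1,1.4],[0,-4.7,-1.5]],
  [[2.2,-2.0,1.2],[0,-4.7,-1.5]],
  [[2.3,-2.0,1.0],[0,-4.7,-1.5]],
  [[2.5,-1.9,0.8],[0,-4.7,-1.5]],
  [[2.6,-1.8,0.6],[0,-4.7,-1.5]],
  [[2.7,-1.8,0.4],[0,-4.7,-1.5]],
  [[0,0,0],[0,0,0]],
])

```text
clock: 6.95
position: [596.9, 28.4, 187.8]
ee_rot: [-0.472, 0.881, 0.031, -0.016]
contact_force: [0.5, 0.4, -1.3]
gripper_width: 39.8
grasp_force: 60.5
```

Run:
```python
from h import *
st=arm.read_state();print(st['position'],st['joints'].round(2),st['grasp_force'])
plan(PT+[0,0,120],RP,9)
```

```text
[596.87172863  28.39081748 187.8392692 ] [ 0.29  0.4  -0.06 -0.06 -1.15 -0.85] 60.52296996116638
dist 253.4 ang 39.4
[[2.36, -1.53, 0.19], [-0.0, -4.15, -1.37]]
[[2.4, -1.47, 0.02], [-0.0, -4.15, -1.37]]
[[2.43, -1.41, -0.16], [-0.0, -4.15, -1.37]]
[[2.45, -1.36, -0.34], [-0.0, -4.15, -1.37]]
[[2.45, -1.3, -0.51], [-0.0, -4.15, -1.37]]
[[2.43, -1.24, -0.69], [-0.0, -4.15, -1.37]]
[[2.41, -1.18, -0.87], [-0.0, -4.15, -1.37]]
[[2.36, -1.12, -1.04], [-0.0, -4.15, -1.37]]
[[2.31, -1.07, -1.21], [-0.0, -4.15, -1.37]]
```

Request:
drive_tool([
  [[2.35,-1.5,0.2],[0,-4.15,-1.4]],
  [[2.4,-1.5,0],[0,-4.15,-1.4]],
  [[2.4,-1.4,-0.2],[0,-4.15,-1.4]],
  [[2.45,-1.4,-0.3],[0,-4.15,-1.4]],
  [[2.45,-1.3,-0.5],[0,-4.15,-1.4]],
  [[2.4,-1.2,-0.7],[0,-4.15,-1.4]],
  [[2.4,-1.2,-0.9],[0,-4.15,-1.4]],
  [[2.4,-1.1,-1.0],[0,-4.15,-1.4]],
  [[2.3,-1.1,-1.2],[0,-4.15,-1.2]],
  [[0,0,0],[0,0,0]],
  [[0,0,0],[0,0,0]],
])

```text
clock: 8.05
position: [596.9, -219.1, 159.7]
ee_rot: [-0.529, 0.784, 0.183, 0.269]
contact_force: [0.7, 1.2, -0.6]
gripper_width: 39.5
grasp_force: 60.7
```

Run:
```python
from h import *
st=arm.read_state();print(st['position'],st['joints'].round(2),st['grasp_force'])
plan(PT+[0,0,120],RP,1)
d=get_image('top');s=get_image('scene');pickle.dump((d['img'],cam(d),s['img'],cam(s),st),open('p1.pkl','wb'))
a=d['img'][130:290,420:580];b=s['img'][130:290,120:280]
cv2.imwrite('pics/p1.png',cv2.resize(np.hstack([a,b]),(800,400),interpolation=cv2.INTER_CUBIC)[...,::-1])
Rn=R.from_quat(st['ee_rot']).as_matrix();D=Rn@RP.T;m=st['position']-19*Rn[:,2];z=D[:,2]
print('pred foot',m-50*z,'axis',z.round(3));
for c in (cam(d),cam(s)): print(proj(c,[m-50*z,m+28*z,m+50*z]).round(1))
```

```text
[ 596.85595689 -219.07821152  159.68456801] [-0.45  0.54  0.16 -0.69 -1.31  0.29] 60.69364070892334
dist 6.5 ang 0.3
[[0.38, 0.24, -0.46], [0.29, 0.02, 0.15]]
pred foot [ 592.42141517 -229.88801419  124.65226043] axis [ 0.002 -0.001  1.   ]
[[506.8 183.9]
 [526.4 175.7]
 [532.8 173.1]]
[[181.7 220.5]
 [176.3 192.4]
 [174.7 184.1]]
```

View pics/p1.png

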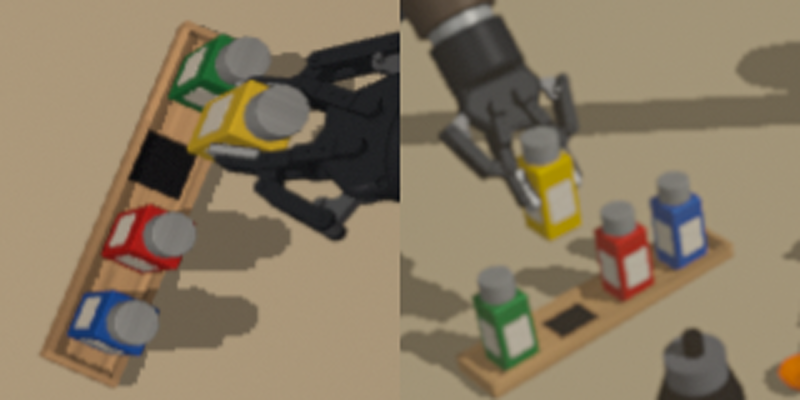

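Top: lid at about (531,174) px against (533,173) predicted. Scene: lid at (176,185) against (175,184) predicted. The jar is upright within 2–3 mm, so I correct and lower partway.

Request:
drive_tool([
  [[0.4,0.24,-0.45],[0.3,0,0.15]],
  [[0.62,0,0.79],[0,0,0]],
  [[0.93,0,1.18],[0,0,0]],
  [[0.93,0,1.18],[0,0,0]],
  [[0.93,0,1.18],[0,0,0]],
  [[0.93,0,1.18],[0,0,0]],
  [[0.93,0,1.18],[0,0,0]],
  [[0.62,0,0.79],[0,0,0]],
  [[0,0,0],[0,0,0]],
  [[0,0,0],[0,0,0]],
])

```text
clock: 9.15
position: [593.8, -223.7, 67.7]
ee_rot: [-0.529, 0.784, 0.18, 0.271]
contact_force: [-0.5, -0.3, -0.5]
gripper_width: 39.3
grasp_force: 60.7
```

Run:
```python
from h import *
st=arm.read_state();print(st['position'],st['grasp_force'],st['contact_force'])
plan(PT,RP,1)
d=get_image('top');s=get_image('scene');cs=cam(s);ct=cam(d)
Rn=R.from_quat(st['ee_rot']).as_matrix();D=Rn@RP.T;m=st['position']-19*Rn[:,2]
J=D@np.c_[[np.cos(LY+np.pi/2),np.sin(LY+np.pi/2),0],[np.cos(LY+np.pi),np.sin(LY+np.pi),0],[0,0,1]]
print('foot',m-50*J[:,2])
out=[]
for im,c,x,y in ((d['img'],ct,450,140),(s['img'],cs,140,165)):
    P=[m+J@np.array(v) for v in [(20,20,-50),(20,-20,-50),(-20,20,-50),(-20,-20,-50),(20,20,28),(20,-20,28),(-20,20,28),(-20,-20,28),(0,0,50)]]
    a=cv2.resize(im[y:y+100,x:x+100],(400,400),interpolation=cv2.INTER_CUBIC)
    for q in proj(c,P): cv2.circle(a,tuple(int(v) for v in ((q-[x,y]+.5)*4).round()),3,(0,255,255),1)
    out.append(a)
cv2.imwrite('pics/p2.png',np.hstack(out)[...,::-1])
```

```text
[ 593.84814349 -223.67141353   67.74849964] 60.691977739334106 [-0.54144571 -0.32888884 -0.45133981]
dist 26.8 ang 0.3
[[1.68, 0.15, 2.08], [-0.15, 0.02, 0.28]]
foot [ 589.61975307 -234.56951198   32.71805955]
```

View pics/p2.png

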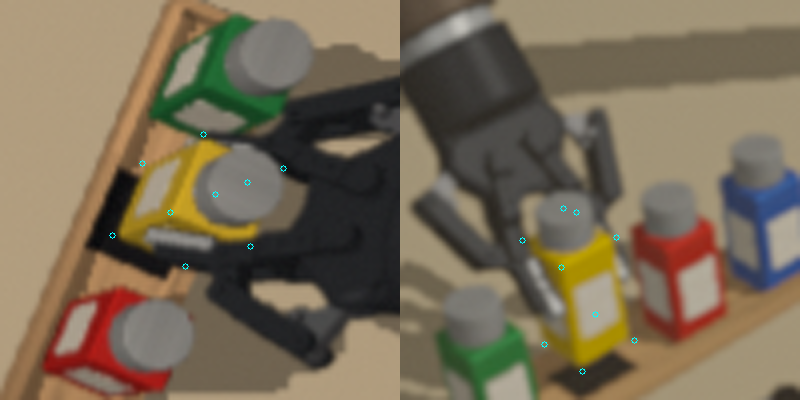

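Run:
```python
from h import *
from scipy.optimize import least_squares
# jar in tool frame: nominal axes from place orientation
a0=RP.T@np.array([0,0,1.]);u0=RP.T@np.array([np.cos(LY),np.sin(LY),0]);s0=np.cross(a0,u0)
im,c3,st3=pickle.load(open('w3.pkl','rb'))
p=[pickle.load(open('p1.pkl','rb'))]
im1,ct,ims,cs,st1=p[0]
st2=arm.read_state()
def world(st,q,pts):
    d,du,da,ds=q;a=a0*np.cos(d)-u0*np.sin(d);u=u0*np.cos(d)+a0*np.sin(d)
    Rn=R.from_quat(st['ee_rot']).as_matrix()
    return [st['position']+Rn@(np.array([0,0,-19.])+du*u0+da*a0+ds*s0+v[0]*u+v[1]*s0+v[2]*a) for v in pts]
O3=np.array([(268,181.5),(378,181.5),(248,384),(399,384)]);P3=[(20,20,-50),(20,-20,-50),(20,20,28),(20,-20,28)]
# order check: in w3 left = ?
e=proj(c3,world(st3,(0,0,0,0),P3));
if e[0,0]>e[1,0]: P3=[P3[1],P3[0],P3[3],P3[2]]
L=np.array([RP@u0,RP@s0,RP@a0]).round(2);print(L)
# p2 scene: foot near corner, right corner, lid centre ; top: left foot corner, lid centre
S=lambda x,y:((x-400)/4+140-.5,y/4+165-.5);T=lambda x,y:(x/4+450-.5,y/4+140-.5)
# near scene corner: +x,+y => foot corner -u side, choose s sign
Ps=[(-20,-20,-50),(-20,20,-50),(20,-20,-50)]
print('scene foot cand',[(v,((q-[140,165]+.5)*4+[400,0]).round()) for v,q in zip([(i,j,-50) for i in(-20,20) for j in(-20,20)],proj(cs,world(st2,(0,0,0,0),[(i,j,-50) for i in(-20,20) for j in(-20,20)])))])
print('top foot cand',[(v,((q-[450,140]+.5)*4).round()) for v,q in zip([(i,j,-50) for i in(-20,20) for j in(-20,20)],proj(ct,world(st2,(0,0,0,0),[(i,j,-50) for i in(-20,20) for j in(-20,20)])))])
lid=[(0,0,50)]
def near(c,f,px,pts):  # assign candidate by nominal closeness
    return pts[np.argmin(np.linalg.norm(proj(c,world(st2,(0,0,0,0),pts))-px,axis=1))]
feet=[(i,j,-50) for i in(-20,20) for j in(-20,20)]
obs=[(cs,S(580,362),feet),(cs,S(630,328),feet),(cs,S(567,203),lid),(ct,T(120,239),feet),(ct,T(239,184),lid)]
obs=[(c,np.array(q),near(c,0,np.array(q),f)) for c,q,f in obs]
r3=lambda q:(proj(c3,world(st3,q,P3))-O3).ravel()*.4
r2=lambda q:np.concatenate([proj(c,world(st2,q,[v]))[0]-px for c,px,v in obs])
for n,f in (('wrist',r3),('p2',r2),('both',lambda q:np.r_[r3(q),r2(q)])):
    q=least_squares(lambda q:np.r_[f(q),q*[1,.05,.05,.05]],np.zeros(4));print(n,'tilt deg',np.degrees(q.x[0]).round(2),'du da ds',q.x[1:].round(1),f(q.x).round(1))
```

```text
[[-0.38 -0.93 -0.  ]
 [ 0.93 -0.38 -0.  ]
 [-0.    0.    1.  ]]
scene foot cand [((-20, -20, -50), array([634., 340.])), ((-20, 20, -50), array([581., 370.])), ((20, -20, -50), array([595., 313.])), ((20, 20, -50), array([543., 343.]))]
top foot cand [((-20, -20, -50), array([113., 234.])), ((-20, 20, -50), array([143., 162.])), ((20, -20, -50), array([186., 265.])), ((20, 20, -50), array([216., 193.]))]
wrist tilt deg -3.07 du da ds [-4.3 -5.4 -0.2] [ 1.3 -0.1 -1.  -0.2 -0.4  0.1  0.2  0.1]
p2 tilt deg 4.78 du da ds [ 0.2  4.3 -2.6] [-0.1 -0.2  0.5  0.8  0.5 -0.2  0.1  0.5  0.5 -0.6]
both tilt deg -3.36 du da ds [ 0.3 -3.1 -0.4] [ 0.9 -1.7 -0.1 -1.7 -1.6  1.4  2.   1.4  1.2  2.9  1.8  3.8 -1.6  1.6
 -3.4 -1.5  3.   0.5]
```

The external views fit a tilt of about 4° (lid towards the turntable), with the jar about 4 mm higher in the fingers than assumed. I take out 3° about the tool's y and lower carefully until contact.

Request:
drive_tool([
  [[-0.1,0,0],[0,-3,0]],
  [[0,0,0],[0,0,0]],
  [[0.4,0,0.45],[0,0,0]],
  [[0.4,0,0.45],[0,0,0]],
  [[0.4,0,0.45],[0,0,0]],
  [[0.3,0,0.34],[0,0,0]],
  [[0,0,0],[0,0,0]],
  [[0,0,0],[0,0,0]],
])

```text
clock: 10.05
position: [594.0, -222.9, 45.6]
ee_rot: [-0.524, 0.776, 0.194, 0.292]
contact_force: [0.4, 0.5, -1.0]
gripper_width: 39.4
grasp_force: 60.6
```

Run:
```python
from h import *
st=arm.read_state();print(st['position'],st['contact_force'])
Rn=R.from_quat(st['ee_rot']);print('down 1cm in tool',Rn.inv().apply([0,0,-1]).round(3))
d=get_image('top');s=get_image('scene')
a=d['img'][140:240,450:550];b=s['img'][165:265,140:240]
cv2.imwrite('pics/p3.png',cv2.resize(np.hstack([a,b]),(800,400),interpolation=cv2.INTER_CUBIC)[...,::-1])
```

```text
[ 593.97348983 -222.86038758   45.59411243] [ 0.38548129  0.52508177 -0.95666816]
down 1cm in tool [0.656 0.005 0.754]
```

Request:
drive_tool([
  [[0.13,0,0.15],[0,0,0]],
  [[0.13,0,0.15],[0,0,0]],
  [[0,0,0],[0,0,0]],
  [[0,0,0],[0,0,0]],
])

```text
clock: 10.55
position: [594.1, -223.1, 42.1]
ee_rot: [-0.524, 0.776, 0.194, 0.292]
contact_force: [1.0, 0.1, 0.8]
gripper_width: 39.4
grasp_force: 60.8
```

Request:
drive_tool([
  [[0.13,0,0.15],[0,0,0]],
  [[0,0,0],[0,0,0]],
  [[0,0,0],[0,0,0]],
])

```text
clock: 10.85
position: [594.2, -223.0, 42.0]
ee_rot: [-0.525, 0.776, 0.194, 0.293]
contact_force: [-2.1, -0.4, 7.4]
gripper_width: 39.1
grasp_force: 61.7
```

View pics/p3.png

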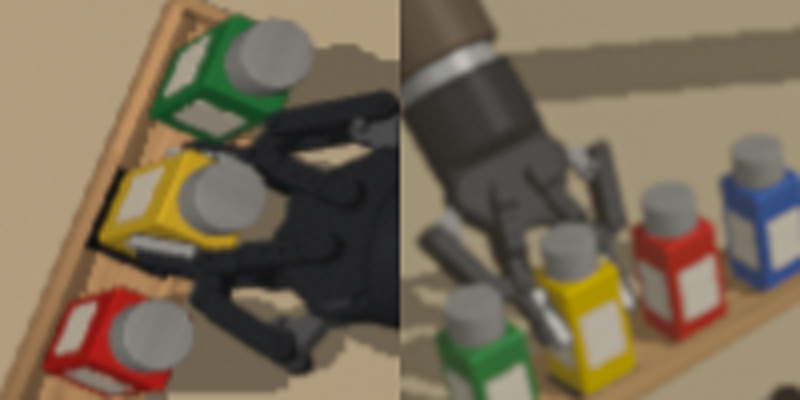

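Contact came at the nominal height (7 N at TCP z 42), and the lid now sits about 2 px past the neighbours' line. So the jar was nearly upright before my correction. I undo it, touch down again and look.

Request:
drive_tool([
  [[-0.2,0,-0.23],[0,0,0]],
  [[0.1,0,0],[0,3,0]],
  [[0,0,0],[0,0,0]],
  [[0,0,0],[0,0,0]],
  [[0.12,0,0.16],[0,0,0]],
  [[0,0,0],[0,0,0]],
  [[0,0,0],[0,0,0]],
])

```text
clock: 11.55
position: [593.7, -223.6, 40.9]
ee_rot: [-0.529, 0.784, 0.18, 0.272]
contact_force: [-1.8, -0.5, 4.6]
gripper_width: 39.1
grasp_force: 60.9
```

Request:
drive_tool([
  [[0.08,0,0.1],[0,0,0]],
  [[0,0,0],[0,0,0]],
  [[0,0,0],[0,0,0]],
])

```text
clock: 11.85
position: [593.7, -223.6, 40.8]
ee_rot: [-0.529, 0.783, 0.18, 0.272]
contact_force: [-2.8, -1.1, 9.7]
gripper_width: 39.6
grasp_force: 61.7
```

Request:
drive_tool([
  [[-0.08,0,-0.1],[0,0,0]],
  [[0,0,0],[0,0,0]],
])

```text
clock: 12.05
position: [593.7, -223.6, 40.9]
ee_rot: [-0.529, 0.784, 0.18, 0.272]
contact_force: [-1.1, -0.3, 5.6]
gripper_width: 39.3
grasp_force: 61.1
```

Request:
drive_tool([
  [[0,0,0],[0,0,0]],
  [[0,0,0],[0,0,0]],
  [[0,0,0],[0,0,0]],
  [[0,0,0],[0,0,0]],
], claw=5.4)

```text
clock: 12.45
position: [593.8, -223.8, 39.9]
ee_rot: [-0.529, 0.784, 0.18, 0.271]
contact_force: [0.4, 0.2, 1.4]
gripper_width: 53.9
grasp_force: 0.1
```

Run:
```python
from h import *
st=arm.read_state();print(st['position'],st['contact_force'],st['grasp_force'])
d=get_image('top');s=get_image('wrist')
a=cv2.resize(d['img'][140:240,450:550],(400,400),interpolation=cv2.INTER_CUBIC);b=cv2.resize(s['img'],(400,300));b=np.vstack([b,np.zeros((100,400,3),np.uint8)])
cv2.imwrite('pics/rel.png',np.hstack([a,b])[...,::-1])
```

```text
[ 593.79681478 -223.78389966   39.91488995] [0.40058041 0.17485286 1.38510881] 0.09654434106778353
```

View pics/rel.png

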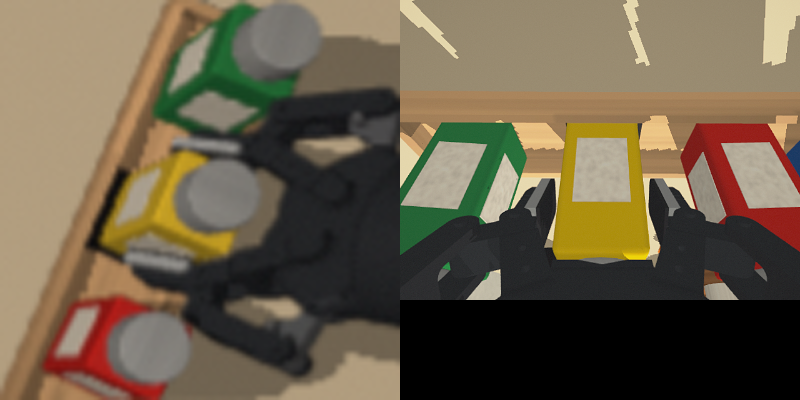

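The top view shows the green lid shifted about 4 px, from (270,55) to (277,38), and red about 3 px. The finger knuckles are nudging the neighbours at this opening, so I narrow it before backing out.

Request:
drive_tool([
  [[0,0,0],[0,0,0]],
  [[0,0,0],[0,0,0]],
  [[0,0,0],[0,0,0]],
], claw=4.5)

```text
clock: 12.85
position: [593.5, -223.5, 40.0]
ee_rot: [-0.529, 0.784, 0.18, 0.271]
contact_force: [0.3, -0.0, -0.1]
gripper_width: 44.7
grasp_force: 0.0
```

Run:
```python
from h import *
st=arm.read_state();print(st['position'],st['contact_force'],st['grasp_force'],st['gripper_width'])
o=pickle.load(open('v0.pkl','rb'))['top'][0];d=get_image('top')['img']
def f(im,n):
    h=cv2.cvtColor(im,cv2.COLOR_RGB2HSV);lo,hi=dict(green=((60,150,30),(85,255,255)),red=((0,180,60),(6,255,255)),blue=((105,150,50),(120,255,255)))[n]
    m=cv2.inRange(h,lo,hi);m[:,:435]=0;m[:120]=0;m[300:]=0;m[:,530:]=0
    y,x=np.nonzero(m);return round(x.mean(),2),round(y.mean(),2),x.min(),x.max(),y.min(),y.max(),len(x)
for n in('green','red','blue'): print(n,f(o,n),f(d,n))
# lid patch matching
for n,(x,y) in dict(green=(518,153),red=(487,223),blue=(473,259)).items():
    t=o[y-10:y+11,x-10:x+11];s=d[y-22:y+23,x-22:x+23];r=cv2.matchTemplate(s,t,cv2.TM_CCOEFF_NORMED);_,v,_,l=cv2.minMaxLoc(r);print(n,'lid shift',l[0]-12,l[1]-12,round(v,2))
```

```text
[ 593.50845306 -223.49834734   39.95618776] [ 0.3430982  -0.01330407 -0.11514811] 0.0 44.71601439238021
green (np.float64(505.1), np.float64(160.5), np.int64(488), np.int64(520), np.int64(145), np.int64(170), 209) (np.float64(504.92), np.float64(159.85), np.int64(489), np.int64(521), np.int64(144), np.int64(173), 205)
red (np.float64(475.54), np.float64(225.91), np.int64(461), np.int64(491), np.int64(212), np.int64(237), 233) (np.float64(475.59), np.float64(226.42), np.int64(461), np.int64(491), np.int64(213), np.int64(238), 226)
blue (np.float64(461.61), np.float64(258.97), np.int64(448), np.int64(476), np.int64(247), np.int64(271), 179) (np.float64(461.57), np.float64(259.02), np.int64(448), np.int64(476), np.int64(247), np.int64(271), 178)
green lid shift 1 -1 0.98
red lid shift 0 1 0.94
blue lid shift 0 0 1.0
```

The neighbours are back within about 2 mm and the jar is free between the fingers. I back out along the tool axis.

Request:
drive_tool([
  [[0,0,-0.5],[0,0,0]],
  [[0,0,-0.7],[0,0,0]],
  [[0,0,-0.8],[0,0,0]],
  [[0,0,-0.8],[0,0,0]],
  [[0,0,-1.0],[0,0,0]],
  [[0,0,-1.0],[0,0,0]],
  [[0,0,-1.5],[0,0,0]],
  [[0,0,-2],[0,0,0]],
  [[0,0,-2],[0,0,0]],
  [[0,0,-2],[0,0,0]],
  [[0,0,-2],[0,0,0]],
  [[0,0,0],[0,0,0]],
])

```text
clock: 14.1
position: [560.4, -307.8, 156.1]
ee_rot: [-0.529, 0.784, 0.177, 0.272]
contact_force: [0.5, -0.3, 1.1]
gripper_width: 45.0
grasp_force: 0.0
```

Run:
```python
from h import *
st=arm.read_state();print(st['position'],st['contact_force'],st['grasp_force'])
D=get_image('top');d=D['img'];ct=cam(D);S=get_image('scene')
o=pickle.load(open('v0.pkl','rb'))['top'][0]
for n,(x,y) in dict(green=(518,153),red=(487,223),blue=(473,259),honey=(301,208),cup=(265,245),spoon=(366,195)).items():
    t=o[y-10:y+11,x-10:x+11];s=d[y-22:y+23,x-22:x+23];r=cv2.matchTemplate(s,t,cv2.TM_CCOEFF_NORMED);_,v,_,l=cv2.minMaxLoc(r);print(n,'shift',l[0]-12,l[1]-12,round(v,2))
print('pred lid px',proj(ct,[[588,-234.4,106]]))
a=cv2.resize(d[130:280,430:580],(400,400),interpolation=cv2.INTER_CUBIC);b=cv2.resize(S['img'][165:315,120:270],(400,400),interpolation=cv2.INTER_CUBIC)
cv2.imwrite('pics/end.png',np.hstack([a,b])[...,::-1])
```

```text
[ 560.41534771 -307.8037701   156.08126607] [ 0.48340891 -0.30079562  1.06927157] 0.0
green shift 0 0 0.99
red shift 0 0 0.98
blue shift 0 0 1.0
honey shift 0 0 1.0
cup shift 0 0 1.0
spoon shift 0 0 1.0
pred lid px [[505.0735779  188.06509022]]
```

View pics/end.png

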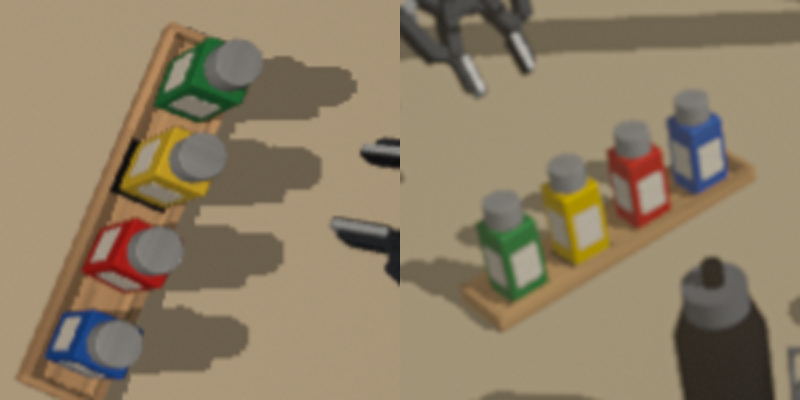

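The yellow jar stands upright in the row, with its lid at (505,188) px as predicted. Nothing else has moved and the gripper is clear.

```bash
python3 -c "
from bench import arm
print(arm.job_done())"
```

```text
the job is handed in; nothing more can be done
None
```

The yellow jar stands upright on its pad in the tray, released, and the job is handed in. In the last top view the row jars, honey jar, cup and spoon had not visibly moved; I didn't measure the tiffin and sipper bottle there. While I was letting go, the fingers briefly nudged the green and red jars, which settled back. The hand-in returned no verdict.

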